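Fit a forming die from its storage tray into a bench screw press

ROBOT

A 6-joint arm with a two-finger parallel gripper is mounted at the origin on the work surface. World frame = base frame: x ahead of the robot, y to its left, z up, the work surface at z = 0. Lengths are in m, angles in degrees, forces in N, time in s.
With the tool pointing down it reaches from about 0.4 to 0.825 m from the base axis. Payload 7 kg.
Tool frame: the origin (TCP) lies between the finger pads; the fingertips stand 25 mm ahead of it and the grasp point (between the pads) lies 6 mm ahead of it; z points along the fingers, y is the line along which they close (so a half turn about z gives the same grasp; the last joint's range is limited). The gripper opens to 88 mm and grips with 3 to 60 N. Pads are 19 mm wide; open, the fingers measure 130 mm over their backs; the gripper's body (78 mm by 193 mm) begins 47 mm behind the grasp point.
Start: joints at [86.007, 20.546, 0.682, 0, -70.136, -16.507], TCP at [0.236, 0.632, 0.252] pointing down, gripper open.
Joint ranges: [-176.03, 176.03], [-82.01, 121.73], [-58.28, 71.71], [-173.87, 95.51], [-174.79, -0.11], [-173.66, 173.66]. Speed limits (degrees/s): [136.94, 136.94, 172.46, 180, 180, 180].

INTERFACE

Orientations are given as [roll, pitch, yaw] about the fixed x, y, z axes, in that order (R = Rz(yaw) Ry(pitch) Rx(roll)).
In Python, from plant import ctrl gives the robot as it stands.
- The arm moves only by the shell command python3 drive.py 'ROWS'. ROWS is a JSON list of rows, 1 to 8 of them, each of 5 numbers: dx, dy, dz in m, then a turn about the tool's z in degrees, then the finger opening in m; each row is the pose to reach, as a shift and turn from the pose commanded when the command began, along the tool's axes at that moment; what a row does not reach only later rows make up. A row lasts 1/8 s, in which the tool goes at most 0.0625 m and 10.7 degrees, less where a joint would pass 70% of its speed; a pose out of reach is approached as far as the arm can. The fingers move at their own pace and stop on an object; the grip force is fixed at half the most. Time passes only in rows, so rows that do not move let the fingers close. It prints the time, the measured TCP pose, the force, the opening and the grip force at its end.
- ctrl.get_obs(): the state, without advancing time (a new reading comes with each control period).
- ctrl.snapshot(name): name is "side" or "top"; returns a dict with "frame" (384x512x3 uint8, red, green, blue), "z_map" (384x512 float32, m along the optical axis (not along the pixel's ray), 0 where there is no reading), "fovy" (degrees; the focal length in pixels is half the picture's height over the tangent of half this angle, whatever the lens; pixels are square), "cx", "cy" (the principal point, pixels), "k1" (the pictures are not rectified: a ray, as slopes to the right and down, at radius r is drawn at 1 + k1 r^2 times it, then the intrinsics apply), "R" (3x3) and "t" (3): a world point X has camera coordinates R X + t. Camera axes: x right, y down, z forward; pixel columns grow to the right and rows downward; lengths in m; the calibration is good to about 2 mm. A picture is of the moment at which its call begins.
- ctrl.close_job(): hands the job in; it is judged then, once.
The state is a dict: "clock": time; "joint_pos": joint angles; "qvel": joint speeds; "tau": joint torques, N m; "tool_pos": TCP position; "orientation": TCP orientation; "force": force on the tool from outside, world axes, zero at the start; "moment": the same for the moment, N m; "opening": finger opening in m; "gripper_force": force on a finger pad.
Only numpy, scipy, OpenCV 4.12 (cv2) and the standard library are available. Lean on these libraries where they do the work, as an engineer would, in place of code of your own. Each camera call takes 0.05 s, during which the arm holds its last target. There are 200 camera calls.

TASK

Lift the long T-shaped aluminium die out of its tight pocket in the wooden tray by its upright tab, and set it down flat on the cork pad and let go. Then take it by its narrow tail, lift it off the pad, slide it wide end first into the channel of the screw press and push the brass stop in the channel back as far as it goes. Let go with the die lying flat in the channel, wide end against the fully pushed-in stop, and leave the round die, the jar, the cup and everything else where they are.

Things in the scene. Friction and masses are not known exactly. Their poses are not given: they have to be found in the camera images.
- die: Loose aluminium die, T-shaped in plan, 20 mm thick, about 0.28 kg. Origin on the underside, below the tab's centre and near the centre of mass; x points to the wide head, z up. Head: x -28 to +72 mm, 36 mm wide, with a dark round mark on top. Narrow tail: x -98 to -28 mm, 24 mm wide. In the tray its body lies 1 mm below the tray's top with 1 mm play all round: only the tab can be gripped.
- die_tab (a point): Centre of the die's upright tab, at (0, 0, 31) mm in the die's frame; axes as the die's. The tab stands on the die's top: 10 mm thick along x, 24 mm wide along y, 22 mm tall (z 20 to 42 mm).
- die_tail (a point): Grip point in the die's narrow tail, at (-68, 0, 10) mm in the die's frame; the tail is 24 mm wide along y and 20 mm tall here.
- die_nose (a point): Middle of the lower edge of the head's end face, at (72, 0, 0) mm in the die's frame.
- tray: Fixed wooden tray, 27 mm tall, x -113 to +88 mm, y -40 to +90 mm. Origin on its underside below the tab of the stored die; x points along the die pocket towards its wide end, and the stored die lies along the tray's axes. The T-shaped pocket is 21 mm deep (floor 6 mm above the bench). The round die's pocket is at (0, 55) mm.
- puck: Loose round steel die, bystander, 32 mm across and 20 mm tall with a 12 mm knob 16 mm tall on top, in the tray's other pocket. Origin at the centre of its underside.
- pad: Fixed cork pad on the bench, 220 mm along its x, 130 mm along its y, 8 mm thick (hard). Origin at the centre of its underside.
- press: Fixed grey screw press, 160 mm wide, 216 mm tall. Origin on the bench under the ram axis; x is the way the die goes in. Base plate 20 mm thick, x -63 to +72 mm. Overhead a crosshead, x -30 to 30, y -75 to 75, z 105 to 140 mm, on 18 mm pillars at y +-60 mm; fixed ram 30 mm across, lower end at z 50 mm; on top a crossbar along y, 172 mm long, at z 205 mm.
- press_mouth (a point): Centre line of the channel floor at the base plate's front edge, at (-63, 0, 20) mm in the press's frame; axes as the press's. The channel lies between two rails 12 mm tall, 40 mm apart inside (y -20 to +20 mm), x -45 to +60 mm in the press's frame, flaring out towards the mouth.
- press_home (a point): Where die_nose lies with the die home, at (37, 0, 20) mm in the press's frame: channel floor, centre line; axes as the press's. The die's tail then stands out in front of the base plate and can be gripped from above; the tab is too close to the crosshead for a gripper.
- gauge (a joint): Sliding brass stop block in the channel (36 mm wide, 13 mm tall): 0 = nearest the front, 0.012 m = pushed fully in against its firm end. It slides along the press's x with about 4 N of friction and stays where it is left. Starts anywhere from 0 to 0.006 m.
- gauge_face (a point): Middle of the face of the brass stop that the die's nose meets, 6 mm above the channel floor.
- jar: Loose small glass jar, bystander, 48 mm across, 55 mm tall. Origin at the centre of its underside.
- cup: Loose small open brass cup, bystander, 44 mm across, 40 mm tall. Origin at the centre of its underside.

How it is judged:
By the outcome, as a careful person would: the job done as asked, in the order asked, and still so for the second after the job is handed in, with the robot touching nothing.
It also fails if it takes over 72 s, if anything falls off the work surface, if the arm or the gripper's body presses on something with over 40 N, if the wrist force passes 120 N, or if a joint passes its speed limit or range.

## Working session

There is one attempt and no reset: what is moved stays moved. The work goes in short steps, Python scripts to look and compute and a shell command to move; the robot and the scene stay as the last step left them, time stands still between calls to the robot, and variables do not carry over. Pictures are saved under pics/ and viewed, at most 10 in all, crops included, and the job is handed in when it is done.

```bash
ls; mkdir -p pics
cat > h.py <<'E'
import numpy as np, cv2
from plant import ctrl
def snap(n,save=None):
    s=ctrl.snapshot(n)
    if save: cv2.imwrite('pics/'+save+'.png',cv2.cvtColor(s['frame'],cv2.COLOR_RGB2BGR))
    return s
def K(s):
    f=s['frame'].shape[0]/2/np.tan(np.radians(s['fovy'])/2)
    return np.array([[f,0,s['cx']],[0,f,s['cy']],[0,0,1.]])
def rays(s,px):
    # pixel -> slopes (undistorted); drawn = (1+k1 r^2) * ray
    u=cv2.undistortPoints(np.array(px,float).reshape(-1,1,2),K(s),np.array([s['k1'],0,0,0.]))
    return u.reshape(-1,2)
def onplane(s,px,z):
    u=rays(s,px); d=np.c_[u,np.ones(len(u))]@s['R']; c=-s['R'].T@s['t']
    return c+d*((z-c[2])/d[:,2])[:,None]
def cloud(s):
    h,w=s['z_map'].shape; vv,uu=np.mgrid[:h,:w]
    u=rays(s,np.c_[uu.ravel(),vv.ravel()]); z=s['z_map'].ravel()
    X=(np.c_[u,np.ones(len(u))]*z[:,None]-s['t'])@s['R']
    X[z==0]=np.nan
    return X.reshape(h,w,3)
def proj(s,X):
    p,_=cv2.projectPoints(np.array(X,float).reshape(-1,1,3),cv2.Rodrigues(s['R'])[0],np.array(s['t'],float),K(s),np.array([s['k1'],0,0,0.]))
    return p.reshape(-1,2)
def tri(s1,p1,s2,p2):
    P=[np.c_[s['R'],s['t']] for s in(s1,s2)]
    X=cv2.triangulatePoints(P[0],P[1],rays(s1,p1).T,rays(s2,p2).T); return (X[:3]/X[3]).T
E
python3 - <<'E'
from h import *
for n in('side','top'):
    s=snap(n,n+'0'); print(n,s['fovy'],s['k1'],s['cx'],s['cy'],-s['R'].T@s['t'],s['R'].round(3).tolist(), s['z_map'].min(),s['z_map'].max())
    np.savez('/tmp/'+n+'0.npz',**s)
print(ctrl.get_obs())
E
```

```text
drive.py
pics
plant.py
side 55.164404550868056 0.032061034942909294 252.4350686543737 191.95477353310216 [0.52637258 0.55861404 0.64495801] [[-0.988, -0.151, -0.014], [-0.099, 0.712, -0.695], [0.115, -0.686, -0.719]] 0.0 3.0444965
top 47.434957616111745 0.04722270013837602 257.21198432488376 193.52191891103865 [0.46083625 0.00825307 0.96116468] [[-0.036, -0.999, -0.004], [-0.979, 0.036, -0.202], [0.202, -0.004, -0.979]] 0.0 1.9358156
{'clock': 0.1, 'joint_pos': array([ 8.60066667e+01,  2.05867500e+01,  6.38940688e-01, -1.75109787e-02,
       -7.01349341e+01, -1.65058163e+01]), 'qvel': array([ 0.05522735, -0.09618342,  0.05545094, -0.02434732,  0.12045139,
        0.04280248]), 'tau': array([-2.05079392e-03, -5.84164131e+01,  2.93748897e+01,  7.01556936e+00,
        1.01646248e-02, -5.36915366e-05]), 'tool_pos': array([0.23627607, 0.63187334, 0.25072298]), 'orientation': array([ 1.79915989e+02, -7.72662116e-03, -2.05051062e+01]), 'force': array([ 0.53375442,  0.32788158, -0.47827427]), 'moment': array([-0.00582968,  0.02859365,  0.0043699 ]), 'gripper_force': 0.0, 'opening': 0.08727360337690232}
```

View both.

View pics/top0.png

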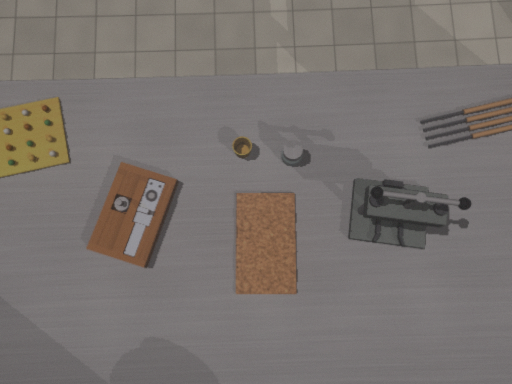

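View pics/side0.png

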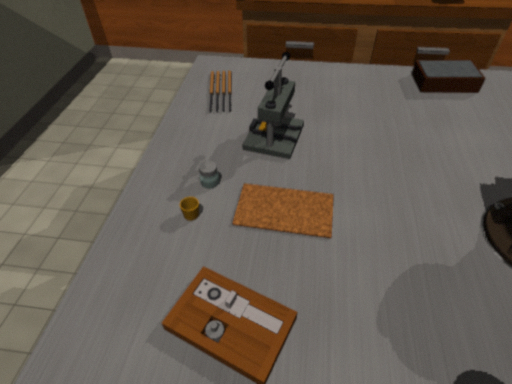

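Run:
```python
import cv2,numpy as np
t=cv2.imread('pics/top0.png');s=cv2.imread('pics/side0.png')
def c(i,x,y,w,h): return cv2.resize(i[y:y+h,x:x+w],(400,300),interpolation=cv2.INTER_CUBIC)
o=np.vstack([np.hstack([c(t,60,155,140,105),c(t,340,165,140,105)]),np.hstack([c(s,160,265,140,105),c(s,220,60,140,105)])])
cv2.imwrite('pics/crop0.png',o)
```

```text
(no output)
```

View pics/crop0.png

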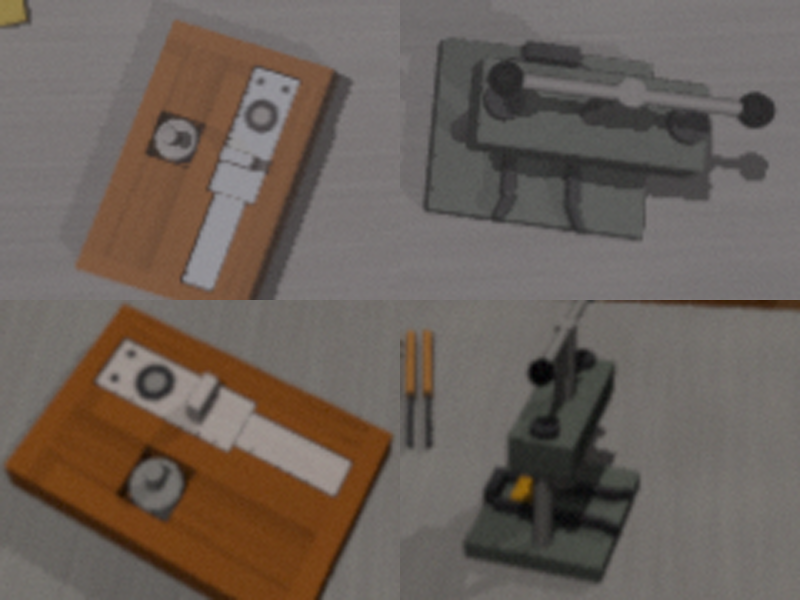

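```bash
cat > m.py <<'E'
from h import *
def load(n): return dict(np.load('/tmp/%s.npz'%n))
def mask(s,lo,hi,roi):
    hsv=cv2.cvtColor(s['frame'],cv2.COLOR_RGB2HSV); m=cv2.inRange(hsv,lo,hi)
    r=np.zeros_like(m); x0,y0,x1,y1=roi; r[y0:y1,x0:x1]=255; m&=r
    n,l,st,_=cv2.connectedComponentsWithStats(m); k=1+st[1:,4].argmax(); return (l==k).astype(np.uint8)*255
def hull(m):
    return max(cv2.findContours(m,cv2.RETR_EXTERNAL,cv2.CHAIN_APPROX_NONE)[0],key=len).reshape(-1,2)
def rect(s,m,z):
    P=onplane(s,hull(m),z)[:,:2]*1000
    return cv2.minAreaRect(P.astype(np.float32))
E
python3 - <<'E'
from m import *
for n,rt,rp in(('top0',(80,155,185,270),(225,180,310,305)),('side0',(150,260,310,384),(225,175,345,245))):
    s=load(n); X=cloud(s)
    hsv=cv2.cvtColor(s['frame'],cv2.COLOR_RGB2HSV)
    tm=mask(s,(3,90,60),(20,255,255),rt); print(n,'tray',rect(s,tm,.027),'z',np.nanpercentile(X[tm>0][:,2],[10,50,90]).round(4))
    pm=mask(s,(3,90,60),(20,255,255),rp); print('pad',rect(s,pm,.008),np.nanpercentile(X[pm>0][:,2],[10,50,90]).round(4))
    dm=mask(s,(0,0,125),(180,50,255),(rt[0]+20,rt[1]+10,rt[2]-5,rt[3]-15)); print('die',rect(s,dm,.026),np.nanpercentile(X[dm>0][:,2],[10,50,90]).round(4))
    np.save('/tmp/dm'+n,dm)
    # tab from depth: high points near die
    Z=X[...,2]; r=np.zeros(Z.shape,bool); r[rt[1]:rt[3],rt[0]:rt[2]]=1
    q=r&(Z>.036)&(Z<.07); print('tab+knob',q.sum()); v,u=np.nonzero(q)
    l=cv2.connectedComponentsWithStats(q.astype(np.uint8))
    for k in range(1,l[0]):
        if l[2][k,4]>5: print(l[3][k],X[l[1]==k].mean(0).round(4),np.nanmax(Z[l[1]==k]).round(4),l[2][k,4])
    print(ctrl.get_obs()['clock']) if 0 else None
    a,b=[s['frame'][rt[1]:rt[3],rt[0]:rt[2]]]*2
E
```

```text
top0 tray ((620.1766967773438, 275.570556640625), (131.40902709960938, 200.10012817382812), 70.52020263671875) z [0.0249 0.0272 0.0293]
pad ((549.392822265625, -9.422256469726562), (128.4868621826172, 216.7429656982422), 87.9079360961914) [0.0058 0.008  0.0101]
die ((611.4419555664062, 252.71034240722656), (36.62665557861328, 168.25250244140625), 70.34261322021484) [0.0241 0.0263 0.0286]
tab+knob 93
[119.27586207 202.03448276] [0.6426 0.2997 0.041 ] 0.0443 29
[142.828125 209.78125 ] [0.6229 0.2479 0.047 ] 0.0516 64
side0 tray ((619.2290649414062, 279.3189697265625), (136.89755249023438, 203.76425170898438), 70.19420623779297) z [0.0249 0.0268 0.0282]
pad ((548.5061645507812, -7.511970520019531), (135.05224609375, 219.5689697265625), 88.09375) [0.0074 0.0091 0.0106]
die ((609.1975708007812, 251.55825805664062), (37.75587844848633, 167.94607543945312), 70.29438018798828) [0.0245 0.0258 0.0275]
tab+knob 148
[230.64423077 298.09615385] [0.6212 0.2504 0.0455] 0.0511 104
[213.54545455 325.40909091] [0.6409 0.3013 0.0411] 0.0444 44
```

Run:
```python
from m import *
for n,roi in(('top0',(342,170,435,255)),('side0',(238,100,310,162))):
    s=load(n); X=cloud(s); Z=X[...,2]
    x0,y0,x1,y1=roi; r=np.zeros(Z.shape,np.uint8); r[y0:y1,x0:x1]=1
    q=((abs(Z-.02)<.006)&(r>0)).astype(np.uint8)
    l=cv2.connectedComponentsWithStats(q); k=1+l[2][1:,4].argmax(); m=l[1]==k
    P=onplane(s,np.argwhere(m)[:,::-1],.02)[:,:2]*1000
    print(n,m.sum(),np.nanmedian(Z[m]),cv2.minAreaRect(P.astype(np.float32)))
    hp=np.vstack([cv2.convexHull(P.astype(np.float32))[:,0]]); print(cv2.approxPolyDP(hp,5,True)[:,0].round(1).tolist())
    q=((abs(Z-.1225)<.03)&(Z>.11)&(Z<.146)&(X[...,1]<-.1)&(X[...,0]>.5)&(X[...,0]<.8)).astype(np.uint8)
    P=X[(q>0)&(abs(Z-.14)<.006)][:,:2]*1000; print('crosshead',len(P),cv2.minAreaRect(P.astype(np.float32)), P.mean(0))
    hsv=cv2.cvtColor(s['frame'],cv2.COLOR_RGB2HSV); b=cv2.inRange(hsv,(12,120,70),(32,255,255)); b[:60]=0;b[180:]=0;b[:,:240]=0; b[:,310:]=0
    v,u=np.nonzero(b); print('brass',len(u), X[b>0].mean(0).round(4) if len(u) else'')
```

```text
top0 1054 0.01992942038510641 ((611.64697265625, -228.95188903808594), (61.2193489074707, 135.30764770507812), 79.62474060058594)
[[681.7999877929688, -212.1999969482422], [552.2000122070312, -188.8000030517578], [542.2000122070312, -232.8000030517578], [558.9000244140625, -245.0], [672.7999877929688, -270.70001220703125]]
crosshead 1632 ((599.1121826171875, -277.6816101074219), (149.73324584960938, 60.64107131958008), 80.3525619506836) [ 592.84941681 -275.29473778]
brass 52 [0.7593 0.0296 0.0094]
side0 1040 0.02159689809974373 ((603.3861694335938, -276.10394287109375), (171.3572235107422, 137.7191162109375), 79.97140502929688)
[[677.7999877929688, -204.6999969482422], [551.9000244140625, -180.0], [525.0999755859375, -345.5], [578.2000122070312, -353.8999938964844], [673.0999755859375, -277.3999938964844]]
crosshead 583 ((597.8624267578125, -278.0396423339844), (152.71951293945312, 59.323631286621094), 80.31288146972656) [ 595.6222868  -259.45065089]
brass 50 [ 0.6365 -0.2851  0.0341]
```

Run:
```python
from m import *
s=load('top0'); g=cv2.cvtColor(s['frame'],cv2.COLOR_RGB2GRAY)
np.set_printoptions(linewidth=250)
for v in range(222,256,2): print(v,g[v,345:432])
```

```text
222 [107 108 108 101  87  66  80  88  90  89  91  89  86  90  92  92  89  89  89  88  89  92  91  91  88  83  84  62  53  52  46  39  45  46  46  53  57  57  59  59  59  59  56  58  60  53  60  52  53  51  53  52  52  44  44  47  49  48  49  47  49  47
  49  49  48  48  49  46  47  48  48  50  49  51  52  56  56  57  61  66  62  64  73  79  80  84  87]
224 [106 106 107 104  69  63  85  90  89  90  90  91  88  88  90  90  92  93  87  91  87  89  91  91  85  86  83  79  61  56  47  51  53  55  52  52  59  58  57  60  56  59  58  58  57  58  57  52  49  52  53  51  48  44  44  46  46  47  55  58  58  59
  59  59  56  54  57  57  57  55  51  54  51  47  48  47  44  47  47  46  50  44  46  49  46  49  49]
226 [107 107 106 104  69  63  86  91  88  91  92  88  89  90  91  90  91  89  91  90  91  88  92  92  84  86  83  83  85  79  59  51  65  63  63  62  81  81  84  69  61  64  63  62  58  61  55  54  56  56  54  52  44  39  44  47  47  47  52  59  59  60
  60  58  60  58  59  57  57  59  63  58  57  56  57  60  60  59  55  58  59  59  63  66  62  63  57]
228 [109 109 104 101  64  68  88  9
[... 4234 characters left out ...]
120 119 119 120 117 118 117 119 117 118 119 117 120 119 116 118 119 119 115 118 117 118 118 118 118 117 116 115 117 119 118 119 121 116 117 117 119 117 116 118 118 120 119 117 119 118 117 118 118 119 119 120 121 119 117 119 117 120 120 119 119
 119 119 119 122 120 120 120 117 120 121 118 121 121 118 122 120 118 120 116 120 118 119 119 118 121]
254 [117 118 118 119 119 119 118 115 118 117 118 117 118 117 119 117 118 118 117 119 118 117 118 118 119 117 119 120 119 118 118 118 120 118 117 117 117 118 115 118 118 120 119 117 119 120 119 121 119 119 120 120 121 118 117 118 119 120 118 117 119 118
 118 117 119 115 119 120 117 118 117 120 117 119 116 117 118 119 118 116 118 118 119 117 116 116 117]
```

Run:
```python
from m import *
s=load('top0'); a=np.radians(-9.7); o=np.array([598.5,-277.9]); R=np.array([[np.cos(a),-np.sin(a)],[np.sin(a),np.cos(a)]])
f=lambda px,z:((onplane(s,px,z)[:,:2]*1000-o)@R).round(1).tolist()
print('left inner',f([[380.2,228],[380.2,232],[380.3,234]],.032))
print('right inner',f([[398.6,228],[398.7,232],[398.7,234]],.032))
print('corners',f([[349,238],[424.5,249],[354,179.5]],.02))
print('outer edge pts',f([[346.5,230],[348.5,240-2]],.02), 'front',f([[365,240],[385,242.3],[405,245.3]],.02))
s=load('side0'); hsv=cv2.cvtColor(s['frame'],cv2.COLOR_RGB2HSV)
X=cloud(s); b=cv2.inRange(hsv,(12,120,70),(32,255,255)); b[:60]=0;b[180:]=0;b[:,:240]=0; b[:,310:]=0
P=((X[b>0][:,:2]*1000-o)@R); print('brass',np.percentile(P,[5,50,95],axis=0).round(1),np.percentile(X[b>0][:,2],[5,50,95]))
```

```text
left inner [[-34.2, 18.7], [-42.7, 18.1], [-47.0, 17.5]]
right inner [[-29.0, -19.7], [-37.5, -20.4], [-41.7, -20.7]]
corners [[-62.8, 79.9], [-64.4, -80.1], [67.3, 80.7]]
outer edge pts [[-46.3, 86.7], [-62.9, 80.9]] front [[-62.4, 45.7], [-61.6, 3.2], [-62.2, -39.1]]
brass [[ 30.7 -20.6]
 [ 39.    1.3]
 [ 47.4  15. ]] [0.02982917 0.0347096  0.0363683 ]
```

```bash
cat > go.py <<'E'
import sys,numpy as np
from plant import ctrl
from scipy.spatial.transform import Rotation as Ro
x,y,z,yaw=map(float,sys.argv[1:])   # mm, deg
o=ctrl.get_obs(); R=Ro.from_euler('xyz',o['orientation'],degrees=True).as_matrix()
print('tool shift',(R.T@(np.array([x,y,z])/1000-o['tool_pos'])).round(4),'turn',round((o['orientation'][2]-yaw+180)%360-180,2),'tilt',o['orientation'].round(2))
E
python3 go.py 622.5 248.5 120 -19.65
```

```text
tool shift [0.496  0.2236 0.1311] turn -0.86 tilt [ 1.7992e+02 -1.0000e-02 -2.0510e+01]
```

```bash
python3 drive.py '[[0.06,0.027,0,0,0.044],[0.11,0.05,0,0,0.044],[0.165,0.075,0,0,0.044],[0.22,0.1,0,0,0.044],[0.275,0.125,0,0,0.044],[0.33,0.15,0,0,0.044],[0.385,0.175,0.02,-0.86,0.044],[0.44,0.2,0.05,-0.86,0.044]]'; python3 go.py 622.5 248.5 54.5 -19.65
```

```text
clock: 1.1
tool_pos: [0.5761, 0.2933, 0.2043]
orientation: [-179.9, -0.0, -19.6]
force: [-0.3, 2.3, -0.1]
opening: 0.0443
gripper_force: 0.0
tool shift [0.0587 0.0268 0.1498] turn 0.02 tilt [-1.7992e+02 -4.0000e-02 -1.9630e+01]
```

```bash
python3 drive.py '[[0.03,0.013,0.03,0,0.044],[0.058,0.026,0.07,0,0.044],[0.058,0.026,0.1,0,0.044],[0.058,0.026,0.1,0,0.044],[0.058,0.026,0.1,0,0.044]]'; python3 go.py 622.5 248.5 54.5 -19.65
python3 - <<'E'
from h import *
s=snap('side','side1'); i=s['frame'][240:384,140:332]; 
t=snap('top'); j=t['frame'][150:270,70:230]
cv2.imwrite('pics/c1.png',np.vstack([cv2.resize(k,(400,300))[...,::-1] for k in(i,j)]))
E
```

```text
clock: 1.72
tool_pos: [0.621, 0.2513, 0.1054]
orientation: [-180.0, -0.1, -19.6]
force: [-0.2, -0.2, 0.7]
opening: 0.044
gripper_force: 0.0
tool shift [0.0023 0.0021 0.0509] turn 0.06 tilt [-1.7996e+02 -6.0000e-02 -1.9590e+01]
```

View pics/c1.png

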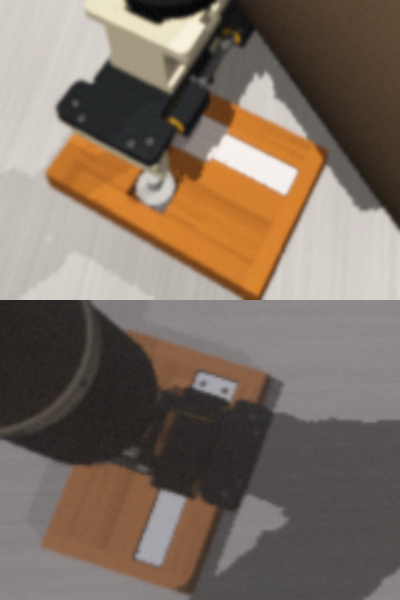

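The gripper hangs over the tab, with its closing line across the die and the tail visible at about (160,530) in the lower crop. I'll descend.

```bash
python3 drive.py '[[0.002,0.002,0.025,0,0.044],[0.002,0.002,0.045,0,0.044],[0.002,0.002,0.0505,0,0.044],[0.002,0.002,0.0505,0,0.044],[0.002,0.002,0.0505,0,0.01],[0.002,0.002,0.0505,0,0.01],[0.002,0.002,0.0505,0,0.01],[0.002,0.002,0.0505,0,0.01]]'
```

```text
clock: 2.82
tool_pos: [0.6221, 0.2484, 0.0545]
orientation: [-180.0, -0.0, -19.6]
force: [-1.4, 1.4, 4.7]
opening: 0.0234
gripper_force: 30.0
```

```bash
python3 drive.py '[[0,0,-0.005,0,0.01],[0,0,-0.012,0,0.01],[0,0,-0.02,0,0.01],[0,0,-0.03,0,0.01],[0,0,-0.045,0,0.01],[0,0,-0.065,0,0.01],[0,0,-0.08,0,0.01],[0,0,-0.08,0,0.01]]'
python3 - <<'E'
from h import *
s=snap('side','side2'); i=s['frame'][200:384,140:385]
cv2.imwrite('pics/c2.png',cv2.resize(i,(490,368))[...,::-1])
E
python3 go.py 548.9 -8.5 130 -9.7
```

```text
clock: 3.82
tool_pos: [0.6224, 0.2484, 0.1357]
orientation: [-179.9, -0.1, -19.6]
force: [-0.2, 0.3, -3.4]
opening: 0.0235
gripper_force: 30.0
tool shift [0.0177 0.2662 0.0041] turn -9.95 tilt [-1.7994e+02 -3.0000e-02 -1.9650e+01]
```

View pics/c2.png

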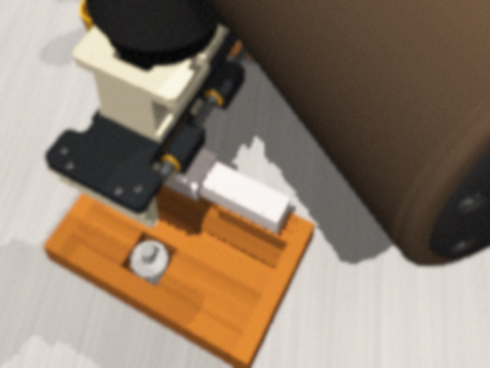

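```bash
python3 drive.py '[[0.005,0.04,0,-1,0.01],[0.01,0.09,0,-3,0.01],[0.013,0.14,0,-5,0.01],[0.017,0.19,0,-7,0.01],[0.021,0.23,0,-9,0.01],[0.025,0.265,0,-9.95,0.01],[0.025,0.265,0.03,-9.95,0.01],[0.025,0.265,0.03,-9.95,0.01]]'; python3 go.py 557 -9.5 56.5 -9.7
```

```text
clock: 4.88
tool_pos: [0.554, -0.0109, 0.1014]
orientation: [179.9, 0.3, -9.8]
force: [-0.2, 0.7, -3.2]
opening: 0.0235
gripper_force: 30.0
tool shift [ 0.003  -0.002   0.0449] turn -0.08 tilt [179.88   0.29  -9.78]
```

```bash
python3 drive.py '[[0.002,0,0.02,0,0.01],[0.002,0,0.034,0,0.01],[0.002,0,0.04,0,0.01],[0.002,0,0.042,0,0.01],[0.002,0,0.043,0,0.01],[0.002,0,0.044,0,0.01],[0.002,0,0.0445,0,0.01],[0.002,0,0.0445,0,0.01]]'
```

```text
clock: 5.88
tool_pos: [0.5582, -0.0102, 0.0594]
orientation: [-180.0, -0.0, -9.7]
force: [0.9, 0.2, -2.8]
opening: 0.0237
gripper_force: 30.0
```

```bash
python3 drive.py '[[0,0,0.001,0,0.01],[0,0,0.0015,0,0.01],[0,0,0.002,0,0.01],[0,0,0.002,0,0.01]]'; python3 drive.py '[[0,0,0.0005,0,0.01],[0,0,0.001,0,0.01],[0,0,0.001,0,0.01]]'
```

```text
clock: 6.38
tool_pos: [0.5581, -0.0102, 0.0572]
orientation: [180.0, 0.0, -9.7]
force: [-0.0, 0.1, -3.4]
opening: 0.0237
gripper_force: 30.0
clock: 6.75
tool_pos: [0.5582, -0.0102, 0.0564]
orientation: [180.0, -0.0, -9.7]
force: [-1.0, -0.1, 1.2]
opening: 0.0237
gripper_force: 30.0
```

Contact just begins. Release gently, then rise.

```bash
python3 drive.py '[[0,0,0.0005,0,0.01],[0,0,0.0005,0,0.02],[0,0,0.0005,0,0.044],[0,0,0.0005,0,0.05],[0,0,0.0005,0,0.05]]'; python3 drive.py '[[0,0,-0.02,0,0.05],[0,0,-0.05,0,0.05],[0,0,-0.08,0,0.05],[-0.05,0.04,-0.1,0,0.05],[-0.1,0.1,-0.1,0,0.05],[-0.1,0.16,-0.1,0,0.05],[-0.1,0.22,-0.1,0,0.05],[-0.1,0.22,-0.1,0,0.05]]'
python3 - <<'E'
from m import *
o=[]
for n in('top','side'):
    s=snap(n); np.savez('/tmp/%s3.npz'%n,**s)
    r=s['frame'][170:310,220:420] if n=='top' else s['frame'][130:270,180:380]
    o.append(cv2.resize(r,(600,420))[...,::-1][:300] if 0 else cv2.resize(r,(428,300))[...,::-1])
cv2.imwrite('pics/c3.png',np.vstack(o))
E
```

```text
clock: 7.38
tool_pos: [0.5583, -0.0102, 0.0557]
orientation: [-180.0, -0.0, -9.7]
force: [-0.2, 0.2, -0.1]
opening: 0.0468
gripper_force: 0.0
clock: 8.38
tool_pos: [0.4213, -0.213, 0.1559]
orientation: [180.0, -0.0, -9.9]
force: [-0.1, 0.0, -0.1]
opening: 0.0501
gripper_force: 0.0
```

View pics/c3.png

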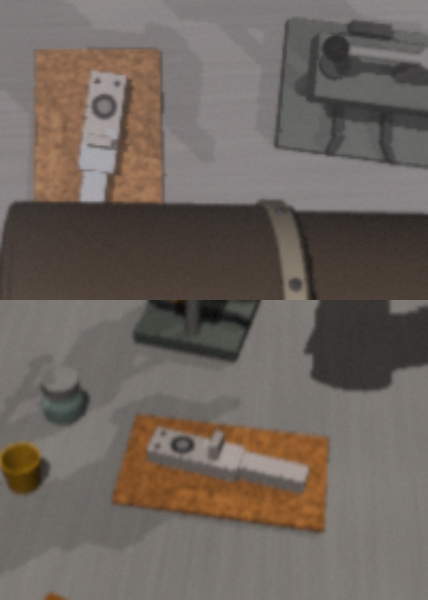

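The die lies flat on the pad, with its tail at about (285,470) in the lower crop. Next I measure its pose.

Run:
```python
from m import *
for n,roi in(('side3',(225,178,345,240)),('top3',(225,180,310,264))):
    s=load(n); X=cloud(s)
    dm=mask(s,(0,0,95),(180,60,255),roi); Z=X[...,2]
    print(n,dm.sum()/255,np.nanpercentile(Z[dm>0],[10,50,90]).round(4))
    print(rect(s,dm,.028))
    t=(dm>0)&(abs(Z-.028)<.004); P=onplane(s,np.argwhere(t)[:,::-1],.028)[:,:2]*1000; print(cv2.minAreaRect(P.astype(np.float32)))
    t=(dm>0)&(Z>.04); print('tab',X[t].mean(0),t.sum())
```

```text
side3 3136.0 [-0.0005  0.0012  0.0027]
((543.7333374023438, 3.392730712890625), (287.1683654785156, 183.32089233398438), 7.851451873779297)Traceback (most recent call last):
  File "<stdin>", line 7, in <module>
  File "h.py", line 15, in onplane
    u=rays(s,px); d=np.c_[u,np.ones(len(u))]@s['R']; c=-s['R'].T@s['t']
  File "h.py", line 12, in rays
    u=cv2.undistortPoints(np.array(px,float).reshape(-1,1,2),K(s),np.array([s['k1'],0,0,0.]))
cv2.error: OpenCV(4.12.0) /io/opencv/modules/calib3d/src/undistort.dispatch.cpp:347: error: (-215:Assertion failed) CV_IS_MAT(_src) && CV_IS_MAT(_dst) && (_src->rows == 1 || _src->cols == 1) && (_dst->rows == 1 || _dst->cols == 1) && _src->cols + _src->rows - 1 == _dst->rows + _dst->cols - 1 && (CV_MAT_TYPE(_src->type) == CV_32FC2 || CV_MAT_TYPE(_src->type) == CV_64FC2) && (CV_MAT_TYPE(_dst->type) == CV_32FC2 || CV_MAT_TYPE(_dst->type) == CV_64FC2) in function 'cvUndistortPointsInternal'
```

Run:
```python
from m import *
for n,roi in(('side3',(225,178,345,240)),('top3',(225,180,310,264))):
    s=load(n); X=cloud(s); Z=X[...,2]
    hsv=cv2.cvtColor(s['frame'],cv2.COLOR_RGB2HSV); m=cv2.inRange(hsv,(0,0,70),(180,75,255))
    q=(m>0)&(abs(Z-.028)<.0055); r=np.zeros_like(q); r[roi[1]:roi[3],roi[0]:roi[2]]=1
    l=cv2.connectedComponentsWithStats((q&r).astype(np.uint8)); k=1+l[2][1:,4].argmax(); q=l[1]==k
    P=onplane(s,np.argwhere(q)[:,::-1],.028)[:,:2]*1000; print(n,q.sum(),np.median(Z[q]).round(4),cv2.minAreaRect(P.astype(np.float32)))
    t=r&(Z>.042)&(Z<.06)&(X[...,0]>.5); print('tab',X[t].mean(0),t.sum(),Z[t].max())
    a=np.radians(-9.7);R=np.array([[np.cos(a),-np.sin(a)],[np.sin(a),np.cos(a)]]); Q=(P-[558.2,-10.2])@R
    print('die-frame x range',np.percentile(Q[:,0],[1,99]),'tail y',np.percentile(Q[Q[:,0]<-35][:,1],[2,50,98]),'head y',np.percentile(Q[Q[:,0]>10][:,1],[2,50,98]))
```

```text
side3 778 0.0291 ((545.7633666992188, -6.272125244140625), (41.4089469909668, 169.89590454101562), 80.26619720458984)
tab [ 0.55757573 -0.00879574  0.04937738] 51 0.05397028946821646
die-frame x range [-95.97338493  69.87262683] tail y [-12.07456288   1.49218496  14.70240499] head y [-17.93197486   2.0206687   20.70088982]
top3 872 0.028 ((565.7332153320312, -12.208194732666016), (35.87064743041992, 130.31687927246094), 80.05615234375)
tab [ 0.55874624 -0.01089085  0.04951037] 59 0.053884580942863795
die-frame x range [-55.0294193   71.76305519] tail y [-11.792328    -0.11317744  11.08853438] head y [-18.08154582  -0.83011052  16.39683868]
```

```bash
python3 go.py 504 -0.9 80 -9.7
```

```text
tool shift [ 0.0446 -0.2213  0.0757] turn -0.15 tilt [-180.      0.     -9.85]
```

```bash
python3 drive.py '[[0.012,-0.05,0,0,0.05],[0.02,-0.1,0,0,0.05],[0.03,-0.15,0,0,0.05],[0.04,-0.19,0.02,-0.15,0.05],[0.0446,-0.221,0.05,-0.15,0.05],[0.0446,-0.221,0.075,-0.15,0.05],[0.0446,-0.221,0.075,-0.15,0.05],[0.0446,-0.221,0.075,-0.15,0.05]]'; python3 go.py 504 -0.9 35 -9.7
```

```text
clock: 9.48
tool_pos: [0.5041, 0.0008, 0.0815]
orientation: [-180.0, -0.0, -9.5]
force: [-0.5, 0.2, 0.4]
opening: 0.0505
gripper_force: 0.0
tool shift [0.0001 0.0017 0.0465] turn 0.22 tilt [-1.7999e+02 -4.0000e-02 -9.4800e+00]
```

```bash
python3 drive.py '[[0,0.001,0.02,0,0.05],[0,0.001,0.035,0,0.05],[0,0.001,0.043,0,0.05],[0,0.001,0.045,0,0.05],[0,0.001,0.045,0,0.05]]'; python3 go.py 504 -0.9 35 -9.7
```

```text
clock: 10.1
tool_pos: [0.5038, -0.0009, 0.036]
orientation: [-180.0, -0.0, -9.5]
force: [-0.3, 0.0, -0.2]
opening: 0.0503
gripper_force: 0.0
tool shift [0.0002 0.     0.001 ] turn 0.16 tilt [-1.80e+02 -2.00e-02 -9.54e+00]
```

```bash
python3 drive.py '[[0,0,0.001,0.1,0.05],[0,0,0.0012,0.1,0.01],[0,0,0.0012,0.1,0.01],[0,0,0.0012,0.1,0.01],[0,0,0.0012,0.1,0.01]]'; python3 drive.py '[[0,0,-0.003,0,0.01],[0,0,-0.006,0,0.01],[0,0,-0.012,0,0.01],[0,0,-0.02,0,0.01],[0,0,-0.03,0,0.01],[0,0,-0.04,0,0.01],[0,0,-0.05,0,0.01],[0,0,-0.05,0,0.01]]';python3 - <<'E'
from m import *
s=snap('side'); np.savez('/tmp/side4.npz',**s)
r=s['frame'][130:270,180:380]
cv2.imwrite('pics/c4.png',cv2.resize(r,(600,420))[...,::-1])
E
```

```text
clock: 10.72
tool_pos: [0.5036, -0.0009, 0.0346]
orientation: [-180.0, -0.0, -9.6]
force: [-0.1, 0.8, 1.0]
opening: 0.0241
gripper_force: 30.0
clock: 11.72
tool_pos: [0.5042, -0.0007, 0.0856]
orientation: [-179.9, -0.1, -9.6]
force: [-1.0, 0.0, -3.2]
opening: 0.024
gripper_force: 30.0
```

View pics/c4.png

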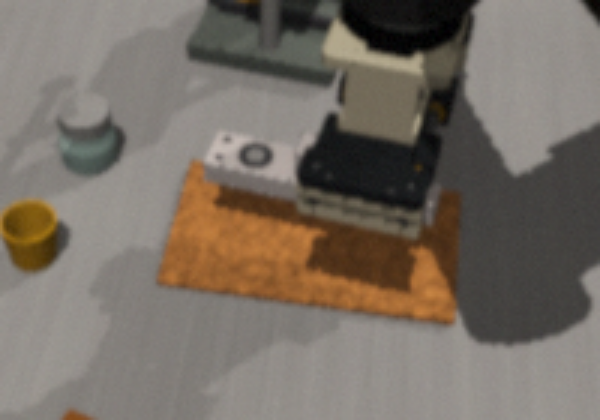

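The die hangs from its tail, with the head at about (250,155), and looks level. I'll check the head's slope from depth.

Run:
```python
from m import *
s=load('side4'); X=cloud(s)
p0=np.array([.5042,-.0007]); a=np.radians(-9.6); ex=np.array([np.cos(a),np.sin(a)]); ey=np.array([-ex[1],ex[0]])
D=X[...,:2]-p0; u=D@ex; v=D@ey; Z=X[...,2]
m=(u>.06)&(u<.128)&(abs(v)<.012)&(Z>.05)&(Z<.11)
f=np.polyfit(u[m],Z[m],1); print(m.sum(),'slope deg',np.degrees(np.arctan(f[0])),'z at tab(.055), nose(.127):',np.polyval(f,[.055,.127]))
hsv=cv2.cvtColor(s['frame'],cv2.COLOR_RGB2HSV)
q=(hsv[...,1]<70)&(Z>.06)&(Z<.09)&(u>.07)&(u<.15)&(abs(v)<.04)
print('nose u',np.percentile(u[q],[50,98,99.5]),'v mid',np.percentile(v[q],[3,97]))
```

```text
229 slope deg -1.8815658749046567 z at tab(.055), nose(.127): [0.08166356 0.07929826]
nose u [0.09804464 0.12586414 0.12699922] v mid [-0.01717226  0.01743993]
```

```bash
python3 go.py 399.3 -244.5 85 -9.7; python3 go.py 399.3 -244.5 56 -9.7
```

```text
tool shift [-6.220e-02  2.578e-01 -2.000e-04] turn 0.05 tilt [-1.7997e+02 -5.0000e-02 -9.6500e+00]
tool shift [-0.0622  0.2578  0.0288] turn 0.05 tilt [-1.7997e+02 -5.0000e-02 -9.6500e+00]
```

```bash
python3 drive.py '[[-0.02,0.02,-0.01,0,0.01],[-0.04,0.06,-0.01,0,0.01],[-0.06,0.11,-0.01,0,0.01],[-0.062,0.16,-0.01,0,0.01],[-0.062,0.21,-0.01,0,0.01],[-0.062,0.245,-0.01,0.05,0.01],[-0.062,0.258,0,0.05,0.01],[-0.062,0.258,0,0.05,0.01]]'; python3 drive.py '[[0,0,0.01,0,0.01],[0,0,0.02,0,0.01],[0,0,0.028,0,0.01],[0,0,0.028,0,0.01]]'; python3 go.py 399.3 -244.5 56 -9.7
python3 - <<'E'
from m import *
o=[]
for n in('top','side'):
    s=snap(n); np.savez('/tmp/%s5.npz'%n,**s)
    r=s['frame'][170:300,320:480] if n=='top' else s['frame'][70:200,210:370]
    o.append(cv2.resize(r,(369,300),interpolation=cv2.INTER_CUBIC)[...,::-1])
cv2.imwrite('pics/c5.png',np.hstack(o))
E
```

```text
clock: 12.78
tool_pos: [0.3981, -0.2451, 0.0832]
orientation: [-180.0, 0.2, -9.8]
force: [0.2, -0.4, -2.5]
opening: 0.024
gripper_force: 30.0
clock: 13.28
tool_pos: [0.3988, -0.2444, 0.0557]
orientation: [180.0, 0.1, -9.7]
force: [-0.4, 0.7, -3.0]
opening: 0.0239
gripper_force: 30.0
tool shift [ 0.0005 -0.     -0.0003] turn 0.05 tilt [ 1.80e+02  1.00e-01 -9.65e+00]
```

View pics/c5.png

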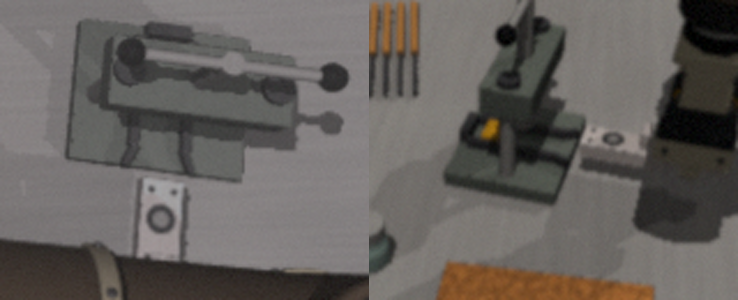

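The die's nose is in front of the mouth, roughly in line with the rails: head at about (160,215), rails at x of about 133 and 187 in the top crop. I'll measure its centre line in the press frame, using the same camera.

Run:
```python
from m import *
a=np.radians(-9.7); o=np.array([598.5,-277.9]); R=np.array([[np.cos(a),-np.sin(a)],[np.sin(a),np.cos(a)]])
for n in('top5','side5'):
    s=load(n); X=cloud(s); Z=X[...,2]; P=(X[...,:2]*1000-o)@R
    hsv=cv2.cvtColor(s['frame'],cv2.COLOR_RGB2HSV)
    q=(hsv[...,2]>120)&(hsv[...,1]<60)&(abs(Z-.048)<.006)&(P[...,0]>-125)&(P[...,0]<-60)&(abs(P[...,1])<30)
    v,u=np.nonzero(q); W=(onplane(s,np.c_[u,v],.048)[:,:2]*1000-o)@R
    f=np.polyfit(P[q][:,0],Z[q]*1000,1)
    print(n,q.sum(),'z at nose',np.polyval(f,-75),'slope',f[0],'x max',np.percentile(W[:,0],99),'y',np.percentile(W[:,1],[1,99]))
    for x in(-120,-110,-100,-90,-80):
        k=abs(W[:,0]-x)<4
        if k.sum()>5: print(x,W[k,1].min().round(1),W[k,1].max().round(1),((W[k,1].min()+W[k,1].max())/2).round(2))
```

```text
top5 317 z at nose 48.450763281924615 slope -0.00399201718139066 x max -74.48166957680243 y [-18.61416175  17.14080114]
-120 -17.5 17.3 -0.11
-110 -18.6 16.0 -1.3
-100 -18.4 16.8 -0.8
-90 -17.7 17.4 -0.18
-80 -18.9 16.1 -1.43
side5 103 z at nose 50.66330705556927 slope 0.001240971387731358 x max -75.02367356499805 y [-22.91098017  15.67667203]
-120 -22.4 15.7 -3.36
-100 -20.5 13.3 -3.6
-90 -22.7 16.5 -3.1
-80 -23.2 15.3 -3.94
```

```bash
python3 drive.py '[[0,0,0.003,0,0.01],[0,0,0.005,0,0.01],[0.01,0,0.005,0,0.01],[0.02,0,0.005,0,0.01],[0.03,0,0.005,0,0.01],[0.038,0,0.005,0,0.01],[0.045,0,0.005,0,0.01],[0.045,0,0.005,0,0.01]]'
```

```text
clock: 14.38
tool_pos: [0.4441, -0.2525, 0.0514]
orientation: [180.0, -0.0, -9.7]
force: [0.2, -0.5, -2.0]
opening: 0.0237
gripper_force: 30.0
```

```bash
python3 drive.py '[[0.008,0,0,0,0.01],[0.018,0,0,0,0.01],[0.027,0,0,0,0.01],[0.035,0,0.001,0,0.01],[0.04,0,0.002,0,0.01],[0.04,0,0.003,0,0.01],[0.04,0,0.003,0,0.01]]'; python3 go.py 509.7 -263.3 46.6 -9.7
```

```text
clock: 15.25
tool_pos: [0.4826, -0.2591, 0.0483]
orientation: [-180.0, 0.0, -9.7]
force: [-0.6, -0.8, -2.5]
opening: 0.0239
gripper_force: 30.0
tool shift [ 0.0275 -0.0004  0.0017] turn 0.0 tilt [-1.8e+02  4.0e-02 -9.7e+00]
```

```bash
python3 drive.py '[[0.004,0,0.0005,0,0.01],[0.008,0,0.001,0,0.01],[0.01,0,0.001,0,0.01],[0.01,0,0.001,0,0.01]]';python3 drive.py '[[0,0,0.0005,0,0.01],[0,0,0.0008,0,0.01],[0,0,0.0008,0,0.01]]'
```

```text
clock: 15.75
tool_pos: [0.4931, -0.2609, 0.0475]
orientation: [180.0, -0.0, -9.7]
force: [-0.2, 0.3, -2.6]
opening: 0.0238
gripper_force: 30.0
clock: 16.12
tool_pos: [0.4928, -0.2609, 0.0468]
orientation: [180.0, 0.0, -9.7]
force: [0.7, -0.4, -0.2]
opening: 0.0238
gripper_force: 30.0
```

```bash
python3 drive.py '[[0.002,0,0,0,0.01],[0.004,0,0,0,0.01],[0.006,0,0,0,0.01],[0.008,0,0,0,0.01],[0.008,0,0,0,0.01]]';python3 drive.py '[[0.002,0,0,0,0.01],[0.004,0,0,0,0.01],[0.005,0,0,0,0.01],[0.005,0,0,0,0.01]]'
```

```text
clock: 16.75
tool_pos: [0.4985, -0.2619, 0.0466]
orientation: [-180.0, 0.2, -9.7]
force: [-8.0, 2.7, 5.9]
opening: 0.0234
gripper_force: 30.0
clock: 17.25
tool_pos: [0.5035, -0.2628, 0.0466]
orientation: [-180.0, 0.2, -9.7]
force: [-7.1, 1.8, 5.2]
opening: 0.0237
gripper_force: 30.0
```

```bash
python3 drive.py '[[0.001,0,0,0,0.01],[0.002,0,0,0,0.01],[0.003,0,0,0,0.01],[0.004,0,0,0,0.01],[0.004,0,0,0,0.01]]';python3 drive.py '[[0.001,0,0,0,0.01],[0.002,0,0,0,0.01],[0.002,0,0,0,0.01]]';python3 drive.py '[[0.001,0,0,0,0.01],[0.0015,0,0,0,0.01],[0.0015,0,0,0,0.01]]'
```

```text
clock: 17.88
tool_pos: [0.5077, -0.2635, 0.0466]
orientation: [-180.0, 0.2, -9.7]
force: [-5.8, 1.7, 4.5]
opening: 0.0237
gripper_force: 30.0
clock: 18.25
tool_pos: [0.5095, -0.2638, 0.0466]
orientation: [-180.0, 0.2, -9.7]
force: [-7.4, 2.1, 6.3]
opening: 0.0238
gripper_force: 30.0
clock: 18.62
tool_pos: [0.5096, -0.2639, 0.0466]
orientation: [-180.0, 0.4, -9.7]
force: [-12.4, 3.6, 10.1]
opening: 0.0236
gripper_force: 30.0
```

```bash
python3 drive.py '[[0.001,0,0,0,0.01],[0.0015,0,0,0,0.01],[0.0015,0,0,0,0.01],[0.0015,0,0,0,0.01]]'
```

```text
clock: 19.12
tool_pos: [0.5096, -0.2639, 0.0466]
orientation: [-180.0, 0.5, -9.7]
force: [-15.3, 6.5, 14.9]
opening: 0.0235
gripper_force: 30.0
```

```bash
python3 drive.py '[[-0.001,0,-0.0003,0,0.01],[-0.002,0,-0.0005,0,0.01],[-0.002,0,-0.0005,0,0.01]]'; python3 drive.py '[[0,0,0,0,0.02],[0,0,0,0,0.03],[0,0,0,0,0.045],[0,0,0,0,0.05],[0,0,0,0,0.05]]'; python3 drive.py '[[0,0,-0.005,0,0.05],[-0.01,0,-0.015,0,0.05],[-0.03,0,-0.03,0,0.05],[-0.06,0,-0.05,0,0.05],[-0.08,0,-0.09,0,0.05],[-0.08,-0.05,-0.12,0,0.05],[-0.08,-0.1,-0.12,0,0.05],[-0.08,-0.1,-0.12,0,0.05]]'
```

```text
clock: 19.5
tool_pos: [0.5096, -0.2638, 0.0466]
orientation: [-180.0, 0.3, -9.7]
force: [-9.0, 2.9, 3.6]
opening: 0.0239
gripper_force: 30.0
clock: 20.12
tool_pos: [0.5129, -0.2642, 0.0474]
orientation: [180.0, -0.0, -9.7]
force: [1.1, 0.2, -0.3]
opening: 0.0488
gripper_force: 0.0
clock: 21.12
tool_pos: [0.4508, -0.1499, 0.1687]
orientation: [-179.9, -0.2, -9.5]
force: [0.2, 0.1, 0.5]
opening: 0.0503
gripper_force: 0.0
```

Run:
```python
from m import *
a=np.radians(-9.7); o=np.array([598.5,-277.9]); R=np.array([[np.cos(a),-np.sin(a)],[np.sin(a),np.cos(a)]])
c=[]
for n in('top','side'):
    s=snap(n,n+'6'); X=cloud(s); Z=X[...,2]; P=(X[...,:2]*1000-o)@R
    hsv=cv2.cvtColor(s['frame'],cv2.COLOR_RGB2HSV)
    q=(abs(Z-.04)<.006)&(P[...,0]>-150)&(P[...,0]<-66)&(abs(P[...,1])<20)
    f=np.polyfit(P[q][:,0],Z[q]*1000,1) if q.sum()>5 else 0
    v,u=np.nonzero(q); W=(onplane(s,np.c_[u,v],.04)[:,:2]*1000-o)@R
    print(n,q.sum(),'tail end x (expect -133)',np.percentile(W[:,0],[.5,2]),'slope',f,'y',np.percentile(W[:,1],[1,50,99]))
    r=s['frame'][170:300,320:480] if n=='top' else s['frame'][70:200,210:370]
    c.append(cv2.resize(r,(369,300),interpolation=cv2.INTER_CUBIC)[...,::-1])
cv2.imwrite('pics/c6.png',np.hstack(c))
```

```text
top 8 tail end x (expect -133) [-70.35553003 -70.3259543 ] slope [ 0.19721971 53.03927337] y [ 4.44314936 10.38194858 12.50004836]
side 181 tail end x (expect -133) [-132.32505336 -131.68011893] slope [9.74952892e-04 4.08432608e+01] y [-15.67290026   0.64372151  16.56502412]
```

View pics/c6.png

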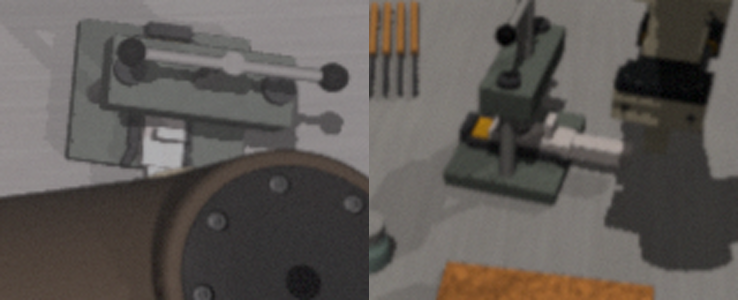

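The die lies flat in the channel with its nose against the brass. Its tail end measures -132 mm against -133 mm expected, and the firm end was felt in the push force.

```bash
python3 -c "
from plant import ctrl; print(ctrl.close_job())"
```

```text
the job is handed in; nothing more can be done
None
```

The job is handed in: the die went from the tray to the cork pad by its tab, then by its tail into the press. It now lies flat in the channel, let go, against the brass stop, which I pushed until it stopped moving; nothing else was touched that I saw.

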